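# Spring the hidden catch of the stock box and open its drawer

## Robot

A 6-joint arm with a two-finger parallel gripper is mounted at the origin on the work surface; the furniture and walls round the work are solid. World frame = base frame: x ahead of the robot, y to its left, z up, the work surface at z = 0. Lengths are in mm, angles in degrees, forces in N, time in s.
With the tool pointing down it reaches from about 350 to 850 mm from the base axis. Payload 8.1 kg.
Tool frame: the origin (TCP) lies between the finger pads; the fingertips stand 17 mm ahead of it and the grasp point (between the pads) lies 2 mm behind it; z points along the fingers, y is the line along which they close (so a half turn about z gives the same grasp; the last joint's range is limited). The gripper opens to 85 mm and grips with 20 to 120 N. Pads are 22 mm wide; open, the fingers measure 114 mm over their backs; the gripper's body (76 mm by 85 mm) begins 54 mm behind the grasp point. The pads swing forward as they close: fully open they stand 13 mm farther back than shut.
Start: joints at [69.305, 7.471, 85.268, -0, 87.261, -4.893], TCP at [163.368, 577.336, 248.292] pointing down, gripper open.
Joint ranges: [-169.43, 169.43], [-51.17, 129.36], [1.28, 143.12], [-76.62, 256.62], [0, 156.53], [-152.29, 152.29]. Speed limits (degrees/s): [136.94, 136.94, 159.86, 180, 180, 180].

## Interface

Orientations are given as [roll, pitch, yaw] about the fixed x, y, z axes, in that order (R = Rz(yaw) Ry(pitch) Rx(roll)).
In Python, from bench import sense, snapshot, hand_in, trace, place_of gives the robot as it stands.
- The arm moves only by the shell command python3 -m handwheel 'ROWS' [FORCE]. ROWS is JSON, a list of rows, each a list of 7 numbers: the opening, from -1 (shut) to 1 (fully open), then the shift along the tool's x, y, z in cm, then the turn, a rotation vector about the tool's x, y, z in rad. A call has 1 to 12 rows; each row shifts and turns the commanded pose from where the row before left it, along the tool's axes as they then stand; what a row does not reach is not made up. A row lasts 1/12 s, in which the tool goes at most 41.7 mm and 7.16 degrees, less where a joint would pass 70% of its speed; a pose out of reach is approached as far as the arm can. A call with a gripper value outside its range is refused whole. The fingers move at their own pace and stop on an object; FORCE is the grip in N (left out, the last holds). Time passes only in rows, so rows that do not move let the fingers close. It gives the time, the measured TCP pose, the force, the opening and the grip force at its end, in the units of the state.
- sense(): the state, without advancing time (a new reading comes with each control period).
- snapshot(name): name is "scene" or "top"; returns a dict with "image" (400x640x3 uint8, red, green, blue), "intrinsics" (3x3 intrinsics, pixels), "k1" (the pictures are not rectified: a ray, as slopes to the right and down, at radius r is drawn at 1 + k1 r^2 times it, then the intrinsics apply), "R" (3x3) and "t" (3): a world point X has camera coordinates R X + t. Camera axes: x right, y down, z forward; pixel columns grow to the right and rows downward; lengths in mm; the calibration is good to about 2 mm. A picture is of the moment at which its call begins. There is no depth.
- hand_in(): hands the job in; it is judged then, once.
Trained networks look in a picture, given as the dict that the camera call returned (one of the last four; its "shot" number tells which), for a name from the list of things; names that differ only in an ending like _2 or _b are one class to them, and where a whole thing is asked for, a point or a joint stands for the part that bears it (a point fixed in the world has none). Each returns a list of dicts, best first, with "conf" (0 to 1); they miss things now and then, are a little off and sometimes report something else, mostly with a low value. They report only what shows in the picture. A call takes as long as a camera call.
- trace(picture, query): "pixels" (400x640 bool, what is visible of it).
- place_of(picture, query): "location" ([x, y, z] in mm, in world coordinates, good to about 4 mm: a listed point, or the origin of a listed thing).
The state is a dict: "time": time; "joint_pos": joint angles; "qd": joint speeds; "joint_efforts": joint torques, N m; "tool_pos": TCP position; "tcp_rot": TCP orientation; "ft_force": force on the tool from outside, world axes, zero at the start; "wrist_torque": the same for the moment, N m; "finger_gap": finger opening in mm; "grip_force": force on a finger pad.
Only numpy, scipy, OpenCV 4.12 (cv2) and the standard library are available. Lean on these libraries where they do the work, as an engineer would, in place of code of your own. Each camera call takes 0.05 s, during which the arm holds its last target. There are 200 camera calls.

## Task

Open the drawer of the wooden stock box so that we can get at the copper blanks in it. It has no knob: its catch is hidden under a piece of the black groove floor on the lid that looks like all the rest, so stroke shut fingertips lightly along the floor until they drop in, and push on down there until the drawer springs out; then draw the drawer right out and let go. Never lean on the box or force the shut drawer, and leave the things lying on and round the box where they are.

Things in the scene. Friction and masses are not known exactly. Their poses are not given: they have to be found in the camera images.
- stock_box: Dark wooden stock box, fixed to the bench, 181 x 332 x 78 mm. Origin: underside, middle of the front (robot-side) face; x points from the front into the box, y along the front to the left, z up. The lid's top is 78 mm up, its front edge rounded, at x = -3 mm. Under it the drawer front (no knob) fills the front. While the drawer is shut, bear on the box with less than 40 N.
- groove_middle (a point): Middle of the groove floor, on its surface. Groove in the lid: 40 mm wide (24 to 64 mm behind the front face), 160 mm long along y of the box, 8 mm deep; floor black, level and rigid, 70 mm up. Hidden flush in it, unmarked: a sprung plate 44 mm long, as wide as the groove, its centre anywhere from 42 mm left to 42 mm right of this point.
- groove_left (a point): Left end (+y of the box) of the groove floor's centre line, 80 mm from the middle. The hidden plate yields to 1 N and sinks 6 mm under 2 N, into a recess with upright ends; there it meets the catch, which then takes 5 N in all, up to 10 N at its stop 8 mm further down.
- groove_right (a point): Right end (-y of the box) of the groove floor's centre line, 80 mm from the middle. The catch lets the drawer go when the hidden plate has been pushed about 12 mm below the groove floor (its stop is at 14 mm); plate and catch spring back up when let go.
- drawer (a joint): Travel of the drawer in m: 0 shut, grows as it comes out to the front (-x of the box), 0.11 at its stop. Let go by the catch, it springs out 65 to 70 mm; from there it slides by hand with about 1 N and stays where it is left. Shut and caught, it cannot be pulled.
- drawer_edge (a point): Middle of the top edge of the drawer front, 52 mm up; moves with the drawer. Front board and brass strip behind it are 22 mm thick together, 11 mm either side of this point; the front is 297 mm wide, the strip 120 mm. Drawer open above, floor 14 mm up. Once it has sprung out, about 40 mm are free between strip and lid edge, for shut fingertips to hook in or one finger of a pinch.
- bezel_cup: Bystander: turned steel cup, 56 mm across, 18 mm high, loose on the lid behind the groove; origin at the middle of its underside.
- tweezers: Bystander: tweezers 150 mm long, 10 mm high, loose on the lid behind the groove; origin at the middle of the underside, x along them.
- pliers: Bystander: pliers with blue handles, 146 x 42 x 12 mm, loose on the bench left of the box; origin at the middle of the underside, x along them.
- spool: Bystander: black spool of solder wire, 52 mm across, 25 mm high, loose on the bench left of the box; origin at the middle of its underside.

How it is judged:
By the outcome, as a careful person would: the job done as asked, in the order asked, and still so for the second after the job is handed in, with the robot touching nothing.
It also fails if it takes over 48 s, if anything falls off the work surface, if the arm or the gripper's body presses on something with over 40 N, if the wrist force passes 120 N, or if a joint passes its speed limit or range.

## Working session

There is one attempt and no reset: what is moved stays moved. The work goes in short steps, Python scripts to look and compute and a shell command to move; the robot and the scene stay as the last step left them, time stands still between calls to the robot, and variables do not carry over. Pictures are saved under pics/ and viewed, at most 10 in all, crops included, and the job is handed in when it is done.

```bash
mkdir -p pics; cat > h.py <<'E'
import numpy as np,cv2
from bench import sense,snapshot,trace,place_of
def ray(s,uv):
    K=np.array(s["intrinsics"]);k=s["k1"]
    d=np.linalg.solve(K,[uv[0],uv[1],1])[:2];u=d.copy()
    for _ in range(30):u=d/(1+k*(u@u))
    R=np.array(s["R"]);t=np.array(s["t"])
    v=R.T@np.array([*u,1]);return -R.T@t,v/np.linalg.norm(v)
def proj(s,X):
    c=np.array(s["R"])@np.array(X)+np.array(s["t"]);u=c[:2]/c[2]
    u=u*(1+s["k1"]*(u@u));return (np.array(s["intrinsics"])@[*u,1])[:2]
def atz(s,uv,z):
    o,v=ray(s,uv);return o+v*(z-o[2])/v[2]
def save(s,n):cv2.imwrite("pics/"+n,cv2.cvtColor(s["image"],cv2.COLOR_RGB2BGR))
E
python3 - <<'E'
from h import *
for n in("scene","top"):
    s=snapshot(n);save(s,n+"1.png")
    print(n,-np.array(s["R"]).T@s["t"])
    for q in("stock_box","groove_middle","groove_left","groove_right","drawer_edge","bezel_cup","tweezers","pliers","spool"):
        r=place_of(s,q);print(q,[(np.round(d["location"]).tolist(),round(d["conf"],2),proj(s,d["location"]).round().tolist()) for d in r[:2]])
x=sense();print(x["tool_pos"],x["tcp_rot"],x["finger_gap"],x["ft_force"])
E
```

```text
scene [-264.05191786 -395.55959683  746.74093717]
stock_box [([542.0, -110.0, -1.0], 0.56, [368.0, 239.0]), ([626.0, -18.0, 76.0], 0.34, [351.0, 189.0])]
groove_middle [([587.0, -101.0, 69.0], 0.82, [374.0, 207.0]), ([413.0, 152.0, 1.0], 0.23, [256.0, 236.0])]
groove_left [([559.0, -24.0, 69.0], 0.84, [342.0, 205.0])]
groove_right [([604.0, -179.0, 71.0], 0.93, [405.0, 212.0]), ([626.0, -18.0, 75.0], 0.26, [351.0, 189.0])]
drawer_edge [([555.0, -109.0, 55.0], 0.68, [371.0, 219.0]), ([606.0, -178.0, 68.0], 0.46, [405.0, 212.0])]
bezel_cup [([686.0, -152.0, 79.0], 0.9, [406.0, 190.0])]
tweezers [([627.0, -14.0, 79.0], 0.76, [350.0, 187.0])]
pliers [([401.0, 247.0, -2.0], 0.62, [224.0, 229.0])]
spool [([414.0, 152.0, -0.0], 0.92, [257.0, 237.0])]
top [ 393.3667935    25.818128   1133.80509688]
stock_box [([539.0, -114.0, 5.0], 0.65, [365.0, 212.0])]
groove_middle [([578.0, -103.0, 68.0], 0.7, [364.0, 195.0])]
groove_left [([564.0, -23.0, 68.0], 0.85, [334.0, 200.0])]
groove_right []
drawer_edge [([551.0, -108.0, 54.0], 0.57, [365.0, 205.0]), ([537.0, -117.0, 5.0], 0.31, [367.0, 213.0])]
bezel_cup [([691.0, -152.0, 74.0], 0.54, [382.0, 154.0])]
tweezers [([623.0, -20.0, 80.0], 0.5, [334.0, 178.0])]
pliers [([406.0, 246.0, -2.0], 0.83, [238.0, 259.0])]
spool [([415.0, 153.0, 0.0], 0.57, [271.0, 256.0])]
[163.35627104 577.35509861 248.2956286 ] [ 1.79997901e+02 -9.67935136e-04  1.64199405e+02] 85.30613582440243 [-0.68851244  0.45498044 -0.4321858 ]
```

View pics/scene1.png

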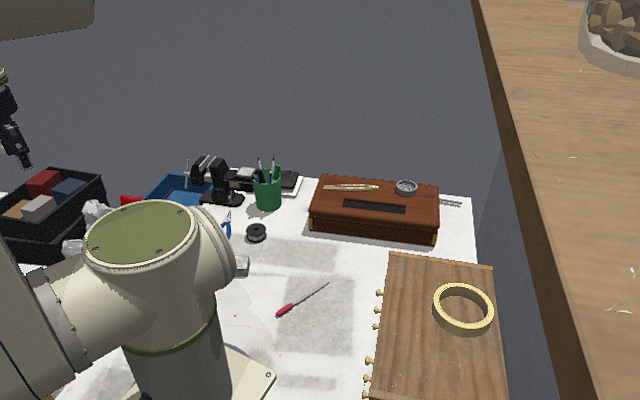

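View pics/top1.png

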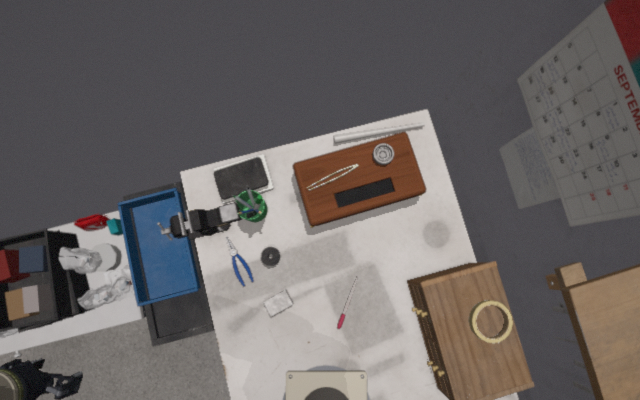

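The pictures show the box with its groove at about (365,193) in top and (374,207) in scene, the cup and tweezers behind the groove, and the box yawed about 15°. Next I'll measure the groove from both views.

```bash
python3 - <<'E'
from h import *
C=[];S=[]
for n in("scene","top"):
    s=snapshot(n);g=s["image"].max(2)
    p=proj(s,[584,-101,70]).astype(int)
    m=(g<45).astype(np.uint8)
    k,l,st,c=cv2.connectedComponentsWithStats(m)
    roi=l[p[1]-8:p[1]+9,p[0]-8:p[0]+9];i=np.bincount(roi[roi>0]).argmax()
    print(n,"area",st[i],c[i],"val",g[p[1],p[0]])
    ys,xs=np.nonzero(l==i)
    P=np.array([atz(s,(a,b),70)[:2] for a,b in zip(xs,ys)],np.float32)
    r=cv2.minAreaRect(P);print("rect at z70",r)
    b=cv2.boxPoints(r);d=b[1]-b[0] if np.linalg.norm(b[1]-b[0])>np.linalg.norm(b[2]-b[1]) else b[2]-b[1]
    print("long dir",np.degrees(np.arctan2(d[1],d[0])))
    C.append(c[i]);S.append(s)
o1,v1=ray(S[0],C[0]);o2,v2=ray(S[1],C[1])
t=np.linalg.lstsq(np.c_[v1,-v2],o2-o1,rcond=None)[0]
print("triang",o1+t[0]*v1,o2+t[1]*v2)
E
```

```text
scene area [343 199  62  15 353] [374.2917847  205.60339943] val 41
rect at z70 ((592.161376953125, -98.0396728515625), (34.56315231323242, 157.34400939941406), 16.57578468322754)
long dir -73.42423
top area [336 178  58  28 738] [364.23848238 191.91734417] val 38
rect at z70 ((585.5778198242188, -103.45368194580078), (36.864768981933594, 155.71949768066406), 16.764785766601562)
long dir -73.23521
triang [ 584.4979703  -102.85168018   76.78722913] [ 584.30306525 -102.47254648   76.70601275]
```

```bash
python3 -m handwheel '[[-1,0,0,0,0,0,-0.113],[-1,0,0,0,0,0,-0.113],[-1,0,0,0,0,0,-0.113],[-1,0,0,0,0,0,-0.113],[-1,0,0,0,0,0,-0.112]]' 20
python3 -m handwheel '[[-1,-0.88,-3,0,0,0,0],[-1,-0.88,-3,0,0,0,0],[-1,-0.88,-3,0,0,0,0],[-1,-0.88,-3,0,0,0,0],[-1,-0.88,-3,0,0,0,0],[-1,-0.88,-3,0,0,0,0],[-1,-0.88,-3,0,0,0,0],[-1,-0.88,-3,0,0,0,0],[-1,-0.88,-3,0,0,0,0],[-1,-0.88,-3,0,0,0,0],[-1,-0.88,-3,0,0,0,0],[-1,-0.88,-3,0,0,0,0]]'
python3 -m handwheel '[[-1,-0.88,-3,0,0,0,0],[-1,-0.88,-3,0,0,0,0],[-1,-0.88,-3,0,0,0,0],[-1,-0.88,-3,0,0,0,0],[-1,-0.88,-3,0,0,0,0],[-1,-0.88,-3,0,0,0,0],[-1,-0.88,-3,0,0,0,0],[-1,-0.88,-3,0,0,0,0],[-1,-0.88,-3,0,0,0,0],[-1,-0.88,-3,0,0,0,0],[-1,-0.88,-3,0,0,0,0],[-1,-0.88,-3,0,0,0,0]]'
```

```text
time: 1.52
tool_pos: [163.4, 577.3, 248.3]
tcp_rot: [-180.0, 0.0, -163.2]
ft_force: [0.1, -0.3, -0.3]
finger_gap: 25.4
grip_force: 0.0
time: 2.52
tool_pos: [367.5, 260.9, 248.5]
tcp_rot: [180.0, 0.0, -163.5]
ft_force: [1.5, 0.3, 0.4]
finger_gap: -0.2
grip_force: 0.0
time: 3.52
tool_pos: [571.2, -54.4, 248.3]
tcp_rot: [-180.0, 0.0, -163.5]
ft_force: [-0.2, 0.2, 0.3]
finger_gap: -0.1
grip_force: 0.0
```

```bash
python3 -m handwheel '[[-1,0,0,3,0,0,0],[-1,0,0,3,0,0,0],[-1,0,0,3,0,0,0],[-1,0,0,3,0,0,0],[-1,0,0,1,0,0,0],[-1,0,0,0,0,0,0]]'
python3 - <<'E'
from h import *
x=sense();print(x["tool_pos"])
ims=[]
for n in("scene","top"):
    s=snapshot(n);im=s["image"].copy()
    for y in(-80,80):
        for xx in(-20,20):
            X=np.array([585,-102,70])+np.array([.959,.284,0])*xx+np.array([-.284,.959,0])*y
            u=proj(s,X).round().astype(int);im[u[1],u[0]]=(0,255,0)
    u=proj(s,[*x["tool_pos"][:2],x["tool_pos"][2]-17]).round().astype(int);im[u[1],u[0]]=(255,0,255)
    c=proj(s,[585,-102,70]).astype(int);ims.append(cv2.resize(im[c[1]-50:c[1]+50,c[0]-65:c[0]+65],None,fx=6,fy=6,interpolation=0)[:,:,::-1])
cv2.imwrite("pics/c2.png",cv2.resize(np.vstack(ims),(390,600)) if 0 else np.hstack([cv2.resize(i,(400,308),interpolation=0) for i in ims]))
E
```

```text
time: 4.02
tool_pos: [567.9, -52.5, 114.7]
tcp_rot: [179.8, -0.3, -163.5]
ft_force: [-0.7, 0.1, 0.1]
finger_gap: 0.1
grip_force: 0.0
[567.92942292 -52.5087193  114.7465341 ]
```

View pics/c2.png

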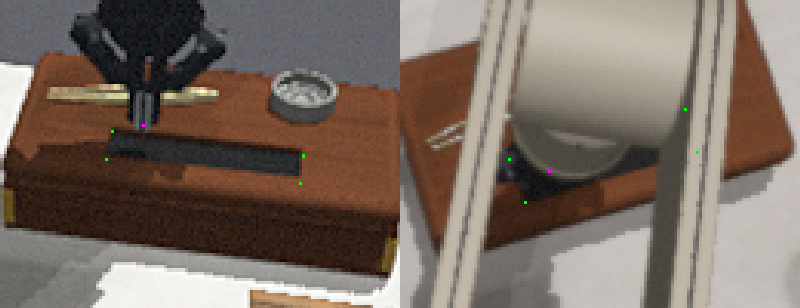

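The overlay agrees: the tip is over the groove centre line at about (144,125), near the left end. Lowering to touch the floor.

```bash
python3 -m handwheel '[[-1,-0.1,0,1,0,0,0],[-1,-0.1,0,0.7,0,0,0],[-1,0,0,0.4,0,0,0],[-1,0,0,0,0,0,0],[-1,0,0,0,0,0,0]]'
python3 -m handwheel '[[-1,0,0,0.1,0,0,0],[-1,0,0,0,0,0,0]]'
```

```text
time: 4.53
tool_pos: [572.3, -52.3, 97.2]
tcp_rot: [180.0, -0.0, -163.5]
ft_force: [-0.1, 0.4, 0.2]
finger_gap: 0.0
grip_force: 0.0
time: 4.7
tool_pos: [572.6, -52.4, 96.5]
tcp_rot: [-180.0, 0.0, -163.5]
ft_force: [1.0, -0.1, -0.2]
finger_gap: -0.1
grip_force: 0.0
```

```bash
python3 -m handwheel '[[-1,0,0,0.4,0,0,0],[-1,0,0,0.2,0,0,0],[-1,0,0,0,0,0,0],[-1,0,0,0,0,0,0]]'
for i in 1; do python3 -m handwheel '[[-1,0,0,0.1,0,0,0],[-1,0,0,0,0,0,0]]'; done
python3 -m handwheel '[[-1,0,0,0.1,0,0,0],[-1,0,0,0,0,0,0]]'
python3 -m handwheel '[[-1,0,0,0.05,0,0,0],[-1,0,0,0,0,0,0]]'
python3 -m handwheel '[[-1,0,0,0.05,0,0,0],[-1,0,0,0,0,0,0]]'
```

```text
time: 5.03
tool_pos: [572.1, -52.3, 89.9]
tcp_rot: [180.0, -0.0, -163.5]
ft_force: [0.2, 0.3, -0.3]
finger_gap: -0.1
grip_force: 0.0
time: 5.2
tool_pos: [572.4, -52.4, 89.2]
tcp_rot: [180.0, -0.0, -163.5]
ft_force: [-0.9, -0.5, 0.2]
finger_gap: -0.1
grip_force: 0.0
time: 5.37
tool_pos: [572.4, -52.4, 88.2]
tcp_rot: [180.0, -0.0, -163.5]
ft_force: [0.7, 0.1, -0.1]
finger_gap: -0.3
grip_force: 0.0
time: 5.53
tool_pos: [572.4, -52.4, 87.8]
tcp_rot: [-180.0, -0.0, -163.5]
ft_force: [0.4, -0.5, 0.7]
finger_gap: -0.0
grip_force: 0.0
time: 5.7
tool_pos: [572.4, -52.4, 87.2]
tcp_rot: [180.0, -0.0, -163.5]
ft_force: [-0.1, 0.5, -0.7]
finger_gap: 0.1
grip_force: 0.0
```

```bash
python3 -m handwheel '[[-1,0,0,0.05,0,0,0],[-1,0,0,0,0,0,0]]'
python3 -m handwheel '[[-1,0,0,0.05,0,0,0],[-1,0,0,0,0,0,0]]'
python3 -m handwheel '[[-1,0,0,0.05,0,0,0],[-1,0,0,0,0,0,0]]'
```

```text
time: 5.87
tool_pos: [572.5, -52.4, 87.1]
tcp_rot: [-180.0, 0.0, -163.5]
ft_force: [-1.9, 0.2, 3.2]
finger_gap: -0.0
grip_force: 1.6
time: 6.03
tool_pos: [572.5, -52.4, 87.1]
tcp_rot: [-180.0, 0.0, -163.5]
ft_force: [-3.7, 0.8, 7.4]
finger_gap: 0.2
grip_force: 3.8
time: 6.2
tool_pos: [572.5, -52.4, 87.0]
tcp_rot: [-180.0, 0.0, -163.5]
ft_force: [-5.7, 0.2, 11.6]
finger_gap: 0.1
grip_force: 5.7
```

Floor contact at TCP z = 87.1, about 8 N/mm of command. I'll ease off to about 6 N and stroke toward −y, stopping when the support goes away.

```bash
cat > ok.py <<'E'
from h import sense
x=sense();f=x["ft_force"][2]
raise SystemExit(0 if 3<f<14 and x["tool_pos"][2]>86.75 else 1)
E
python3 -m handwheel '[[-1,0,0,-0.06,0,0,0],[-1,0,0,0,0,0,0]]' &&
python3 -m handwheel '[[-1,0,-0.2,0,0,0,0],[-1,0,-0.2,0,0,0,0]]' && python3 ok.py &&
python3 -m handwheel '[[-1,0,-0.2,0,0,0,0],[-1,0,-0.2,0,0,0,0]]' && python3 ok.py &&
python3 -m handwheel '[[-1,0,-0.2,0,0,0,0],[-1,0,-0.2,0,0,0,0]]' && python3 ok.py &&
python3 -m handwheel '[[-1,0,-0.2,0,0,0,0],[-1,0,-0.2,0,0,0,0]]'
```

```text
time: 6.37
tool_pos: [572.5, -52.4, 87.1]
tcp_rot: [-180.0, 0.0, -163.5]
ft_force: [-3.9, 1.1, 7.4]
finger_gap: -0.3
grip_force: 3.6
time: 6.53
tool_pos: [573.9, -55.4, 87.1]
tcp_rot: [179.9, 0.1, -163.5]
ft_force: [-2.1, 4.3, 6.0]
finger_gap: -0.1
grip_force: 3.0
time: 6.7
tool_pos: [575.3, -59.3, 87.1]
tcp_rot: [180.0, 0.1, -163.5]
ft_force: [-1.5, 3.8, 6.3]
finger_gap: -0.3
grip_force: 2.9
time: 6.87
tool_pos: [576.5, -63.2, 87.1]
tcp_rot: [180.0, 0.1, -163.5]
ft_force: [-1.4, 3.6, 5.1]
finger_gap: -0.0
grip_force: 3.0
time: 7.03
tool_pos: [577.5, -67.0, 87.1]
tcp_rot: [180.0, 0.1, -163.5]
ft_force: [-1.1, 4.4, 5.8]
finger_gap: -0.3
grip_force: 3.0
```

```bash
python3 ok.py &&
python3 -m handwheel '[[-1,0,-0.2,0,0,0,0],[-1,0,-0.2,0,0,0,0]]' && python3 ok.py &&
python3 -m handwheel '[[-1,0,-0.2,0,0,0,0],[-1,0,-0.2,0,0,0,0]]' && python3 ok.py &&
python3 -m handwheel '[[-1,0,-0.2,0,0,0,0],[-1,0,-0.2,0,0,0,0]]' && python3 ok.py &&
python3 -m handwheel '[[-1,0,-0.2,0,0,0,0],[-1,0,-0.2,0,0,0,0]]' && python3 ok.py &&
python3 -m handwheel '[[-1,0,-0.2,0,0,0,0],[-1,0,-0.2,0,0,0,0]]' && python3 ok.py &&
python3 -m handwheel '[[-1,0,-0.2,0,0,0,0],[-1,0,-0.2,0,0,0,0]]' && python3 ok.py &&
python3 -m handwheel '[[-1,0,-0.2,0,0,0,0],[-1,0,-0.2,0,0,0,0]]' && python3 ok.py &&
python3 -m handwheel '[[-1,0,-0.2,0,0,0,0],[-1,0,-0.2,0,0,0,0]]' && python3 ok.py &&
python3 -m handwheel '[[-1,0,-0.2,0,0,0,0],[-1,0,-0.2,0,0,0,0]]' && python3 ok.py &&
python3 -m handwheel '[[-1,0,-0.2,0,0,0,0],[-1,0,-0.2,0,0,0,0]]'
```

```text
time: 7.2
tool_pos: [578.7, -70.8, 87.0]
tcp_rot: [180.0, 0.1, -163.5]
ft_force: [-0.3, 3.5, 5.3]
finger_gap: 0.4
grip_force: 3.0
time: 7.37
tool_pos: [579.8, -74.7, 87.1]
tcp_rot: [180.0, 0.1, -163.5]
ft_force: [-1.9, 3.9, 5.7]
finger_gap: 0.0
grip_force: 2.9
time: 7.53
tool_pos: [581.0, -78.5, 87.0]
tcp_rot: [180.0, 0.1, -163.5]
ft_force: [-1.2, 4.6, 5.7]
finger_gap: 0.3
grip_force: 2.9
time: 7.7
tool_pos: [582.1, -82.4, 87.0]
tcp_rot: [180.0, 0.1, -163.5]
ft_force: [-1.1, 3.5, 4.9]
finger_gap: -0.4
grip_force: 2.6
time: 7.87
tool_pos: [582.9, -86.9, 86.4]
tcp_rot: [-180.0, 0.0, -163.5]
ft_force: [-0.9, 0.2, 0.8]
finger_gap: 0.1
grip_force: 0.4
```

Dropped at y ≈ −86.9 (force 0.8 N). Centring a little further, then pushing down in steps.

```bash
python3 -m handwheel '[[-1,0,-0.25,0,0,0,0],[-1,0,-0.25,0,0,0,0],[-1,0,0,0,0,0,0]]'
python3 -m handwheel '[[-1,0,0,0.2,0,0,0],[-1,0,0,0.2,0,0,0],[-1,0,0,0,0,0,0]]'
```

```text
time: 8.12
tool_pos: [584.0, -92.3, 86.2]
tcp_rot: [-180.0, -0.0, -163.5]
ft_force: [-0.3, -0.1, 1.6]
finger_gap: -0.2
grip_force: 0.4
time: 8.37
tool_pos: [583.9, -91.8, 81.9]
tcp_rot: [-180.0, -0.0, -163.5]
ft_force: [1.4, -0.8, 1.6]
finger_gap: -0.3
grip_force: 0.7
```

```bash
python3 -m handwheel '[[-1,0,0,0.2,0,0,0],[-1,0,0,0.2,0,0,0],[-1,0,0,0.1,0,0,0],[-1,0,0,0,0,0,0]]'
python3 -m handwheel '[[-1,0,0,0.15,0,0,0],[-1,0,0,0.15,0,0,0],[-1,0,0,0,0,0,0]]'
```

```text
time: 8.7
tool_pos: [584.2, -91.7, 77.9]
tcp_rot: [-180.0, 0.0, -163.5]
ft_force: [-2.5, -1.0, 6.3]
finger_gap: 0.1
grip_force: 3.0
time: 8.95
tool_pos: [584.2, -91.7, 75.0]
tcp_rot: [-180.0, 0.0, -163.5]
ft_force: [-2.8, -0.3, 8.4]
finger_gap: 0.1
grip_force: 3.9
```

```bash
python3 - <<'E'
from h import *
for n in("scene","top"):
    s=snapshot(n)
    if n=="scene":c=proj(s,[560,-108,50]).astype(int);i=s["image"];cv2.imwrite("pics/c3.png",cv2.resize(i[c[1]-60:c[1]+60,c[0]-80:c[0]+80],None,fx=4,fy=4)[:,:,::-1])
    print(n,[(np.round(d["location"]).tolist(),round(d["conf"],2)) for d in place_of(s,"drawer_edge")[:2]])
E
```

```text
scene [([540.0, -115.0, 54.0], 0.84)]
top []
```

View pics/c3.png

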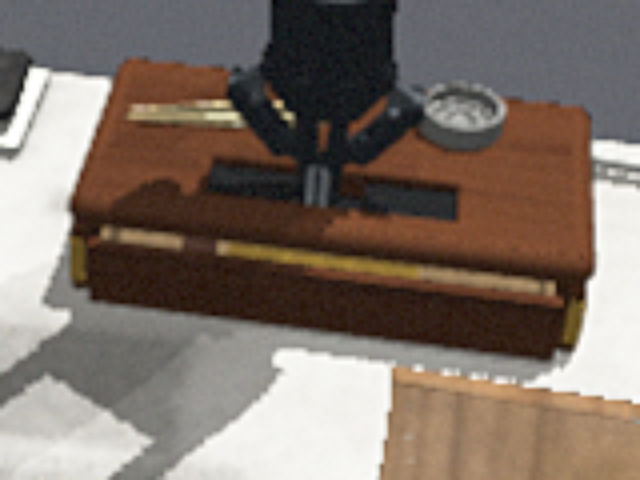

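The drawer is starting to come out: a gap with the brass strip shows at about (330,260) in the crop. I'll hold briefly, then lift straight up.

```bash
python3 -m handwheel '[[-1,0,0,0,0,0,0],[-1,0,0,0,0,0,0],[-1,0,0,0,0,0,0],[-1,0,0,0,0,0,0],[-1,0,0,0,0,0,0],[-1,0,0,0,0,0,0]]'
python3 -m handwheel '[[-1,0,0,-1,0,0,0],[-1,0,0,-2,0,0,0],[-1,0,0,-2,0,0,0],[-1,0,0,-1,0,0,0],[-1,0,0,0,0,0,0]]'
python3 - <<'E'
from h import *
S={}
for n in("scene","top"):
    s=snapshot(n);S[n]=s
    print(n,[(np.round(d["location"]).tolist(),round(d["conf"],2)) for d in place_of(s,"drawer_edge")[:2]])
    X=np.array([585.5-44*.959-67*.959,-102-44*.284-67*.284,52]);print(X)
a=[]
for n in S:
    c=proj(S[n],[520,-115,50]).astype(int);i=S[n]["image"].copy()
    a.append(cv2.resize(i[c[1]-55:c[1]+55,c[0]-65:c[0]+65],None,fx=3,fy=3))
cv2.imwrite("pics/c4.png",np.hstack(a)[:,:,::-1])
E
```

```text
time: 9.65
tool_pos: [584.2, -91.7, 75.2]
tcp_rot: [-180.0, 0.0, -163.5]
ft_force: [-3.6, -0.2, 7.0]
finger_gap: -0.2
grip_force: 3.8
time: 10.07
tool_pos: [586.0, -92.0, 137.8]
tcp_rot: [-179.9, 0.3, -163.5]
ft_force: [-0.2, 0.1, 0.2]
finger_gap: -0.3
grip_force: 0.0
scene [([492.0, -129.0, 55.0], 0.88)]
[ 479.051 -133.524   52.   ]
top [([488.0, -129.0, 53.0], 0.62)]
[ 479.051 -133.524   52.   ]
```

View pics/c4.png

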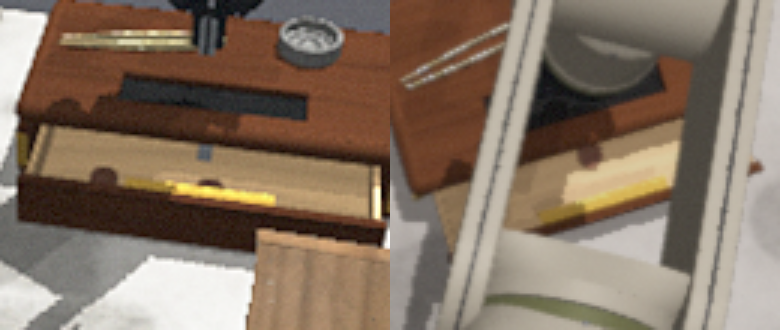

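Sprung out: edge about (490,−129), 67 mm of travel as expected, and the brass strip shows at (225,192) in the scene crop. Moving over the gap behind it.

```bash
python3 -m handwheel '[[-1,1.4,-0.2,0,0,0,0],[-1,1.4,-0.2,0,0,0,0],[-1,1.4,-0.2,0,0,0,0],[-1,1.4,-0.2,0,0,0,0],[-1,1.4,-0.2,0,0,0,0],[-1,0,0,0,0,0,0],[-1,0,0,0,0,0,0]]'
python3 -m handwheel '[[-1,0,0,1,0,0,0],[-1,0,0,1,0,0,0],[-1,0,0,1,0,0,0],[-1,0,0,1,0,0,0],[-1,0,0,0,0,0,0],[-1,0,0,0,0,0,0]]'
```

```text
time: 10.85
tool_pos: [519.0, -121.1, 133.2]
tcp_rot: [179.9, -0.1, -163.5]
ft_force: [-0.4, 0.3, -0.5]
finger_gap: 0.1
grip_force: 0.0
time: 11.35
tool_pos: [518.9, -120.7, 92.8]
tcp_rot: [179.9, -0.1, -163.5]
ft_force: [-0.2, -0.3, 0.6]
finger_gap: -0.2
grip_force: 0.0
```

```bash
python3 - <<'E'
from h import *
s=snapshot("scene");x=sense()
print([(np.round(d["location"]).tolist(),round(d["conf"],2)) for d in place_of(s,"drawer_edge")[:2]])
c=proj(s,[520,-115,50]).astype(int);i=s["image"].copy()
p=proj(s,[*x["tool_pos"][:2],37]).round().astype(int);i[p[1],p[0]]=(255,0,255)
cv2.imwrite("pics/c5.png",cv2.resize(i[c[1]-55:c[1]+55,c[0]-65:c[0]+65],None,fx=4,fy=4,interpolation=0)[:,:,::-1])
E
```

```text
[([490.0, -129.0, 52.0], 0.76)]
```

View pics/c5.png

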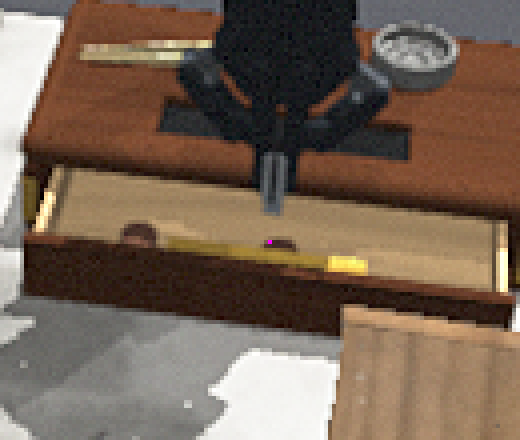

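The tip at (272,212) will come down just behind the strip (about row 255). A blank lies below at (280,245), and 37 mm tip height clears it. Lowering.

```bash
python3 -m handwheel '[[-1,0,0,1,0,0,0],[-1,0,0,1,0,0,0],[-1,0,0,0.5,0,0,0],[-1,0,0,0,0,0,0]]'
python3 -m handwheel '[[-1,0,0,0.5,0,0,0],[-1,0,0,0.4,0,0,0],[-1,0,0,0.3,0,0,0],[-1,0,0,0,0,0,0]]'
```

```text
time: 11.78
tool_pos: [518.4, -120.7, 67.2]
tcp_rot: [179.9, -0.2, -163.5]
ft_force: [0.5, -0.3, -0.3]
finger_gap: -0.2
grip_force: 0.0
time: 12.12
tool_pos: [519.4, -121.0, 56.6]
tcp_rot: [180.0, -0.0, -163.5]
ft_force: [0.5, -0.2, 1.1]
finger_gap: -0.2
grip_force: 0.0
```

Now I'll draw it out about 46 mm, then creep to the stop.

```bash
python3 -m handwheel '[[-1,0.4,0,0,0,0,0],[-1,0.4,0,0,0,0,0],[-1,0.4,0,0,0,0,0],[-1,0,0,0,0,0,0]]'
python3 -m handwheel '[[-1,0.4,0,0,0,0,0],[-1,0.4,0,0,0,0,0],[-1,0.4,0,0,0,0,0],[-1,0.4,0,0,0,0,0],[-1,0.4,0,0,0,0,0],[-1,0.4,0,0,0,0,0],[-1,0.4,0,0,0,0,0],[-1,0.4,0,0,0,0,0],[-1,0.2,0,0,0,0,0],[-1,0,0,0,0,0,0]]'
python3 -m handwheel '[[-1,0.15,0,0,0,0,0],[-1,0.15,0,0,0,0,0],[-1,0,0,0,0,0,0]]'
```

```text
time: 12.45
tool_pos: [507.6, -124.8, 57.5]
tcp_rot: [-180.0, -0.0, -163.5]
ft_force: [0.0, -0.1, -0.1]
finger_gap: 0.2
grip_force: 0.0
time: 13.28
tool_pos: [474.9, -134.3, 57.1]
tcp_rot: [180.0, -0.1, -163.5]
ft_force: [-0.8, -0.0, 0.6]
finger_gap: 0.1
grip_force: 0.0
time: 13.53
tool_pos: [472.5, -135.1, 57.2]
tcp_rot: [180.0, -0.0, -163.5]
ft_force: [0.2, 0.0, -0.7]
finger_gap: 0.3
grip_force: 0.0
```

```bash
python3 -m handwheel '[[-1,0.15,0,0,0,0,0],[-1,0.15,0,0,0,0,0],[-1,0,0,0,0,0,0]]'
python3 -m handwheel '[[-1,0.1,0,0,0,0,0],[-1,0.1,0,0,0,0,0],[-1,0,0,0,0,0,0]]'
python3 - <<'E'
from h import *
s=snapshot("scene")
print([(np.round(d["location"]).tolist(),round(d["conf"],2)) for d in place_of(s,"drawer_edge")[:2]])
E
```

```text
time: 13.78
tool_pos: [469.6, -135.9, 57.3]
tcp_rot: [180.0, -0.0, -163.5]
ft_force: [0.5, 0.2, -0.1]
finger_gap: 0.1
grip_force: 0.0
time: 14.03
tool_pos: [467.9, -136.6, 57.4]
tcp_rot: [-180.0, -0.0, -163.5]
ft_force: [0.3, 0.7, -0.1]
finger_gap: 0.0
grip_force: 0.2
[([450.0, -143.0, 51.0], 0.56)]
```

```bash
cat > ok2.py <<'E'
from h import sense
raise SystemExit(0 if sense()["ft_force"][0]<4 else 1)
E
python3 -m handwheel '[[-1,0.1,0,0,0,0,0],[-1,0,0,0,0,0,0]]' && python3 ok2.py &&
python3 -m handwheel '[[-1,0.1,0,0,0,0,0],[-1,0,0,0,0,0,0]]' && python3 ok2.py &&
python3 -m handwheel '[[-1,0.1,0,0,0,0,0],[-1,0,0,0,0,0,0]]' && python3 ok2.py &&
python3 -m handwheel '[[-1,0.1,0,0,0,0,0],[-1,0,0,0,0,0,0]]'
```

```text
time: 14.3
tool_pos: [467.8, -136.6, 57.5]
tcp_rot: [-180.0, 0.1, -163.5]
ft_force: [5.5, 1.3, -4.6]
finger_gap: -0.1
grip_force: 2.8
```

It is at its stop. I'll back off, lift out and move clear.

```bash
python3 -m handwheel '[[-1,-0.4,0,0,0,0,0],[-1,-0.5,0,0,0,0,0],[-1,-0.5,0,0,0,0,0],[-1,0,0,0,0,0,0]]'
python3 -m handwheel '[[-1,0,0,-1,0,0,0],[-1,0,0,-2,0,0,0],[-1,0,0,-3,0,0,0],[-1,0,0,-3,0,0,0],[-1,0,0,-3,0,0,0],[-1,0,0,-2,0,0,0],[-1,0,0,0,0,0,0],[-1,0,0,0,0,0,0]]'
python3 - <<'E'
from h import *
for n in("scene","top"):
    s=snapshot(n)
    for q in("drawer_edge","bezel_cup","tweezers"):print(n,q,[(np.round(d["location"]).tolist(),round(d["conf"],2)) for d in place_of(s,q)[:1]])
    if n=="scene":save(s,"end.png")
E
```

```text
time: 14.63
tool_pos: [481.5, -132.7, 57.6]
tcp_rot: [-180.0, 0.0, -163.5]
ft_force: [-0.7, 0.4, 0.1]
finger_gap: 0.0
grip_force: 0.0
time: 15.3
tool_pos: [481.5, -133.3, 199.8]
tcp_rot: [-179.9, 0.2, -163.5]
ft_force: [-0.5, -0.5, -1.3]
finger_gap: 0.0
grip_force: 0.0
scene drawer_edge [([449.0, -140.0, 50.0], 0.88)]
scene bezel_cup [([686.0, -149.0, 80.0], 0.59)]
scene tweezers [([628.0, -18.0, 76.0], 0.62)]
top drawer_edge [([446.0, -139.0, 53.0], 0.95)]
top bezel_cup [([687.0, -152.0, 75.0], 0.6)]
top tweezers [([625.0, -16.0, 78.0], 0.69)]
```

View pics/end.png

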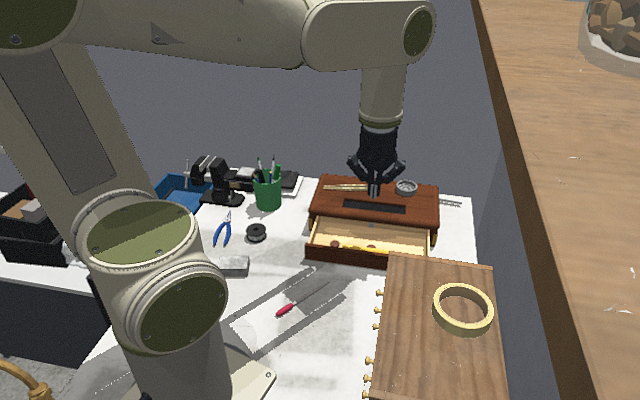

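The drawer is fully open (front at about (370,255)), the gripper is clear above, and the cup, tweezers, pliers and spool are in place.

```bash
python3 -c "
from bench import hand_in
print(hand_in())"
```

```text
the job is handed in; nothing more can be done
None
```

The hidden catch was found and pressed, the drawer was drawn out to its stop and let go, and the job was handed in at about 15 s with the cup, tweezers, pliers and spool where they were.

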